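Prop the electrode chest's hood open

ROBOT

A 7-joint arm with a two-finger parallel gripper is mounted at the origin on the work surface. World frame = base frame: x ahead of the robot, y to its left, z up, the work surface at z = 0. Lengths are in m, angles in rad, forces in N, time in s.
With the tool pointing down it reaches from about 0.425 to 0.825 m from the base axis. Payload 3.6 kg.
Tool frame: the origin (TCP) lies midway between the tips of the shut fingers; the grasp point (between the pads) lies 19 mm behind it (grip_depth is the distance from the TCP to the grasp point, in m); z points along the fingers, y is the direction in which the jaws open and shut (so a half turn about z gives the same grasp; the last joint's range is limited). The gripper opens to 85 mm and grips with 20 to 120 N. Pads are 22 mm wide; open, the fingers measure 114 mm over their backs; the gripper's body (76 mm by 85 mm) begins 54 mm behind the grasp point. The pads swing forward as they close: fully open they stand 13 mm farther back than shut.
Start: joints at [-1.27, 0.615, -0.013, 1.423, 0.008, 1.103, -0.04], TCP at [0.209, 0.616, 0.231] pointing down, gripper open.
Joint ranges: [-3.12, 3.12], [-0.3, 2.06], [-1.34, 1.32], [0.26, 2.42], [-1.36, 4.5], [0.01, 1.98], [-2.84, 2.84]. Speed limits (rad/s): [2.79, 2.79, 3.14, 3.14, 3.14, 3.14, 3.14].

INTERFACE

Orientations are given as a unit quaternion [w, x, y, z].
In Python, from rig import state, read_camera, calibration, sign_off, grip_depth gives the robot as it stands.
- The arm moves only by the tool send_rows, never from a script. Its argument "plan" is a list of rows, each a list of 3 entries, a list of its own where there are three numbers: the shift along the tool's x, y, z each as a share of 100 mm, from -1 to 1, then the turn, a rotation vector about the tool's x, y, z each as a share of 120 degrees, from -1 to 1, then the opening, from 0 (shut) to 1 (fully open). In form: [[[x, y, z], [ax, ay, az], fingers], ...]. A call has 1 to 8 rows; each row is the pose to reach, as a shift and turn from the pose commanded when the call began, along the tool's axes at that moment; what a row does not reach only later rows make up. A row lasts 1/10 s, in which the tool goes at most 50 mm and 8.59 degrees, less where a joint would pass 70% of its speed; a pose out of reach is approached as far as the arm can. A call with a number of a shift or a turn outside -1 to 1 is refused whole. A call with a gripper value outside its range is refused whole. The fingers move at their own pace and stop on an object; "grip_force" is the grip in N (left out, the last holds). Time passes only in rows, so rows that repeat a pose let the fingers close. It gives the time, the measured TCP pose, the force and the opening at its end, in the units of the state.
- state(): the state, without advancing time (a new reading comes with each control period).
- read_camera(name): name is "scene" or "side" or "wrist"; returns the picture (384x512x3 uint8, red, green, blue); there is no depth.
- calibration(name): a dict with "mtx" (3x3 intrinsics, pixels), "R" (3x3) and "t" (3): a world point X has camera coordinates R X + t. Camera axes: x right, y down, z forward; pixel columns grow to the right and rows downward; lengths in m; the calibration is good to about 2 mm. A picture is of the moment at which its call begins: read the wrist's pose just before it. calibration takes no time and is no camera call; for the wrist camera it gives the pose at the moment of the call.
- sign_off(): hands the job in, once; it reports no verdict.
The state is a dict: "time": time; "qpos": joint angles; "joint_vel": joint speeds; "effort": joint torques, N m; "tcp_pos": TCP position; "tool_rot": TCP orientation; "wrist_force": force on the tool from outside, world axes, zero at the start; "wrist_torque": the same for the moment, N m; "opening": opening from 0.0 (shut) to 1.0 (fully open).
Only numpy, scipy, OpenCV 4.12 (cv2) and the standard library are available. Lean on these libraries where they do the work, as an engineer would, in place of code of your own. Each camera call takes 0.05 s, during which the arm holds its last target.

TASK

The electrode chest's hood stands raised on its stiff hinge. Swing the chest's prop rod up as far as it goes, then press the hood down onto it until the socket under the hood rests fully on the rod's ball end and the rod holds the hood open. Do not push or drop the hood shut.

Things in the scene. Friction and masses are not known exactly. Their poses are not given: they have to be found in the camera images.
- chest: Grey steel chest fixed to the bench, 240 mm deep (x), 420 wide (y), 100 tall, open on top; rod space inside clear 70 mm down, 75 mm each side. Origin: centre of its underside; x points from front wall to hinge side, away from the robot, y left, z up. In this frame, in mm: the hood's hinge line runs along y at x 120, z 108; the prop rod's pivot is at x -110, y -110, z 108.
- hood (a joint): Angle (rad) of the grey sheet hood, 250 mm from hinge to front edge, 436 wide: 0 shut and level, growing as the front edge rises; starts at 1.06 to 1.20. Its stiff hinge keeps it where left; 2 to 5 N at the edge moves it. Under it, 190 mm from the hinge line and above the rod, is the socket, a pocket 36 mm long, 12 deep. Resting on the fully raised rod it reads 0.92.
- prop (a joint): Angle (rad) of the prop rod, a round steel bar 10 mm thick with a 14 mm ball end, 200 mm from pivot to ball centre, swinging in the chest's x-z plane: 0 level, pointing from pivot to hinge side, growing as the ball rises; starts at 0 to 0.25; fixed stop at 0.908, below the socket. Its stiff pivot keeps it where left; 3 to 5 N at 85 mm from the pivot swings it.
- hood_lip (a point): Middle of the outer face of the lip along the hood's front edge, where to press: a strip 34 mm tall, square to the hood's sheet; with the hood raised it is a narrow sloping ledge looking up and towards the robot. 250 mm from the hinge line, 7 mm above it when shut. Axes turn with the hood: x from lip to hinge, y left along the lip, z out of the hood's top.

How it is judged:
By the outcome, as a careful person would: the job done as asked, in the order asked, and still so for the second after the job is handed in, with the robot touching nothing.
It also fails if it takes over 50 s, if anything falls off the work surface, if the arm or the gripper's body presses on something with over 40 N, if the wrist force passes 120 N, or if a joint passes its speed limit or range.

## Working session

There is one attempt and no reset: what is moved stays moved. The work goes in short steps, Python scripts to look and compute and a tool call to move; the robot and the scene stay as the last step left them, time stands still between calls to the robot, and variables do not carry over. Pictures are saved under pics/ and viewed, and the job is handed in when it is done.

Besides the shell and the picture viewer there is one more tool, called after "Emit:" as a command line: name --argument value ..., lists and objects as JSON in quotes. send_rows: Moves the arm, as the interface text tells. Its arguments: {"type":"object","properties":{"plan":{"type":"array","items":{"type":"array"}},"grip_force":{"type":"number"}},"required":["plan"]}

```bash
ls; mkdir -p pics
python3 - <<'E'
from rig import *
import cv2
s=state();print({k:(v if k!='x' else 0) for k,v in s.items()})
for n in("scene","side"):
    cv2.imwrite(f"pics/{n}0.png",cv2.cvtColor(read_camera(n),cv2.COLOR_RGB2BGR))
    c=calibration(n);print(n,c)
E
```

```text
pics
{'time': 0.0, 'qpos': array([-1.27053717,  0.61593789, -0.01264188,  1.42494195,  0.00811985,
        1.10340243, -0.04040569]), 'joint_vel': array([-0.00198812, -0.00045479, -0.00096016,  0.00052057, -0.00037304,
        0.00101071, -0.00033857]), 'effort': array([-4.36681603e-04, -4.69214737e+01,  2.59252293e-01, -1.71034992e+01,
        1.00258685e-02,  9.56967910e-03,  8.20845770e-06]), 'tcp_pos': array([0.20836559, 0.61486789, 0.2301117 ]), 'tool_rot': array([-1.93577637e-04,  1.62608691e-01,  9.86689755e-01, -1.30530843e-03]), 'wrist_force': array([ 0.22341666,  0.34479835, -0.21398895]), 'wrist_torque': array([-0.02093327, -0.01395595,  0.00050337]), 'opening': 1.000170151619814}
scene {'mtx': array([[347.20722378,   0.        , 258.478665  ],
       [  0.        , 347.20722378, 195.0239972 ],
       [  0.        ,   0.        ,   1.        ]]), 'R': array([[-0.99938067, -0.03388412,  0.00949415],
       [-0.03516649,  0.95203195, -0.3039712 ],
       [ 0.00126106, -0.30411681, -0.95263391]]), 't': array([0.65304914, 0.04118164, 0.75588397])}
side {'mtx': array([[367.15836151,   0.        , 256.13188863],
       [  0.        , 367.15836151, 193.18491626],
       [  0.        ,   0.        ,   1.        ]]), 'R': array([[-0.59577898, -0.80314161,  0.00331126],
       [-0.76846075,  0.56884409, -0.29306054],
       [ 0.23348553, -0.17714388, -0.95608815]]), 't': array([0.40424864, 0.5101558 , 0.60429168])}
```

View pics/scene0.png

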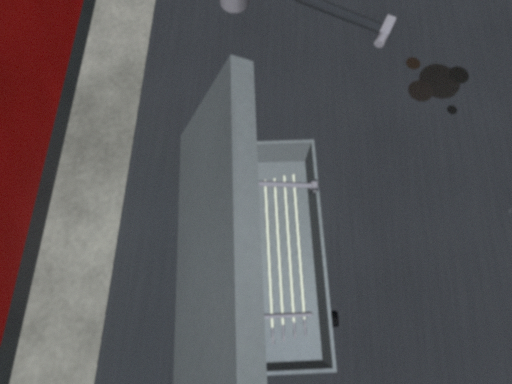

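View pics/side0.png

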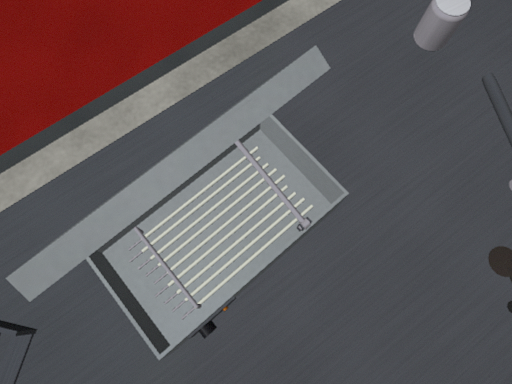

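Run:
```python
import cv2
a=cv2.imread("pics/side0.png");b=cv2.imread("pics/scene0.png")
cv2.imwrite("pics/s1.png",cv2.resize(a[100:370,70:360],None,fx=2.2,fy=2.2,interpolation=cv2.INTER_CUBIC)[:600])
cv2.imwrite("pics/s2.png",cv2.resize(a[40:300,0:350],None,fx=2.2,fy=2.2,interpolation=cv2.INTER_CUBIC)[:600])
cv2.imwrite("pics/c1.png",cv2.resize(b[40:384,170:350],None,fx=1.7,fy=1.7,interpolation=cv2.INTER_CUBIC))
```

```text
(no output)
```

View pics/s1.png

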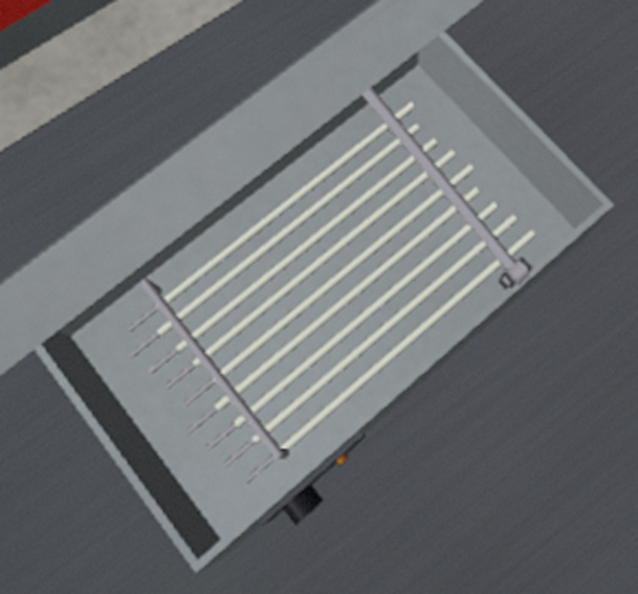

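View pics/s2.png

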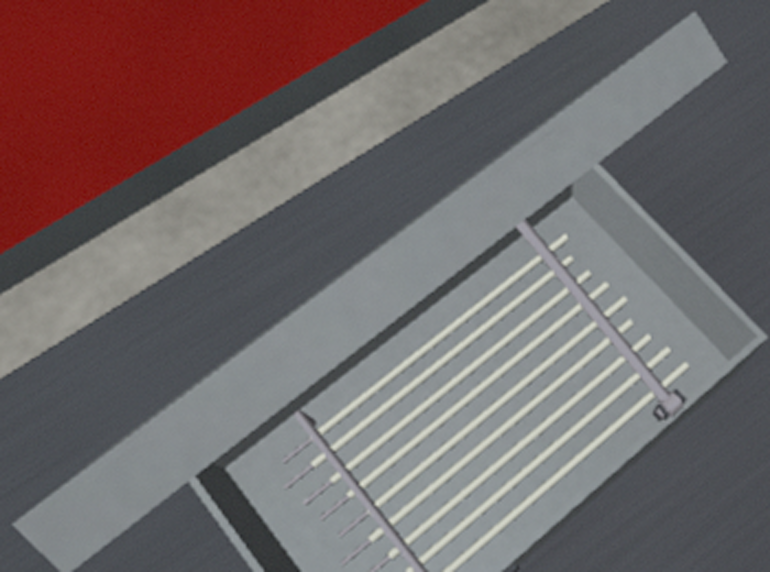

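View pics/c1.png

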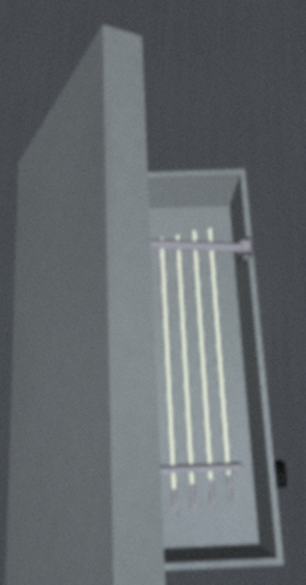

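```bash
cat > h.py <<'E'
import numpy as np
from rig import *
from scipy.optimize import least_squares
def proj(c,X):
    p=c["R"]@X+c["t"]; p=c["mtx"]@p; return p[:2]/p[2]
def C2W(p,X):
    c,s=np.cos(p[2]),np.sin(p[2]); X=np.asarray(X)
    return np.array([p[0]+c*X[0]-s*X[1],p[1]+s*X[0]+c*X[1],X[2]])
def hood(th,r,y,z): # chest coordinates; r from hinge, z along hood normal
    return np.array([.12-r*np.cos(th)+z*np.sin(th),y,.108+r*np.sin(th)+z*np.cos(th)])
def rod(th,r): return np.array([-.11+r*np.cos(th),-.11,.108+r*np.sin(th)])
E
cat > fit.py <<'E'
from h import *
cs={n:calibration(n) for n in("scene","side")}
for n in cs: print(n,-cs[n]["R"].T@cs[n]["t"])
C=[("side",(348.2,193.2),(-.12,-.21,.1)),("side",(159.5,359.5),(-.12,.21,.1)),("side",(305.9,221.8),(-.11,-.11,.108)),
("scene",(313.5,140),(-.12,-.21,.1)),("scene",(336.5,371.2),(-.12,.21,.1)),("scene",(315.3,185.3),(-.11,-.11,.108))]
H=[("side",(315.9,45.9),(.25,-.218,.024)),("side",(330.5,68.2),(.25,-.218,-.01)),("side",(6.4,278.2),(.25,.218,.024)),
("scene",(231.8,55.3),(.25,-.218,.024)),("scene",(252.9,61.2),(.25,-.218,-.01)),("scene",(181.2,135.9),(0,-.218,.024))]
def f(p,full=False):
    r=[proj(cs[n],C2W(p,X))-u for n,u,X in C]+[proj(cs[n],C2W(p,hood(p[3],*X)))-u for n,u,X in H]
    # rod: s,angle
    r+= [proj(cs["side"],C2W(p,rod(p[4],p[5])))-np.array([238.6,141.8])]
    r+= [proj(cs["scene"],C2W(p,rod(p[4],p[6])))-np.array([258.8,183.3])]
    return np.array(r) if full else np.ravel(r)
s=least_squares(f,[.6,.0,0,1.1,.1,.2,.15],loss="soft_l1")
print(s.x.round(4),np.degrees(s.x[2]));print(f(s.x,True).round(1))
E
python3 fit.py
```

```text
scene [0.65313969 0.21279878 0.72639859]
side [0.49178419 0.14151636 0.72592408]
[0.6514 0.1099 0.0746 1.1038 0.2379 0.1797 0.1075] 4.276706376857358
[[ 0.6 -0.9]
 [-0.7  0.4]
 [-1.2  1.3]
 [ 0.3 -0.8]
 [ 0.2  0.3]
 [-1.4 -0.1]
 [ 0.3 -1. ]
 [ 0.3  0.1]
 [-0.4  0.5]
 [-0.4 -0.9]
 [ 1.2  0.2]
 [-0.5 -0.5]
 [-0.4  0.3]
 [ 0.  -0.7]]
```

```bash
cat >> h.py <<'E'
from scipy.spatial.transform import Rotation as Ro
P=[.6514,.1099,.0746]
def q2R(q): return Ro.from_quat([q[1],q[2],q[3],q[0]])
def Rt(t,yaw=P[2]): # tool tilted forward by t, jaws along chest y
    x=np.array([np.cos(yaw),np.sin(yaw),0]);y=np.array([-np.sin(yaw),np.cos(yaw),0])
    z=np.sin(t)*x+np.array([0,0,-np.cos(t)])
    return Ro.from_matrix(np.column_stack([np.cross(y,z),y,z]))
def rel(tcp,R,s=None):
    s=s or state();p0=s["tcp_pos"];R0=q2R(s["tool_rot"])
    return (R0.inv().apply(np.array(tcp)-p0)/.1).round(3),((R0.inv()*R).as_rotvec()/np.radians(120)).round(3)
E
python3 - <<'E'
from h import *
t=np.radians(25)
g=C2W(P,rod(.238,.085));R=Rt(t);z=R.as_matrix()[:,2]
print("grasp tcp",g+.019*z,"pre",g-.1*z, R.as_matrix().round(2))
for w in [(.42,.45,.28),(.46,.25,.30),tuple(g-.1*z)]:
    print(w,rel(w,R))
E
```

```text
grasp tcp [ 0.64028597 -0.00123744  0.11081971] pre [ 0.59013428 -0.00498572  0.21867033] [[-0.9  -0.07  0.42]
 [-0.07  1.    0.03]
 [-0.42  0.   -0.91]]
(0.42, 0.45, 0.28) (array([-2.533, -0.884, -0.496]), array([-0.043, -0.206, -0.188]))
(0.46, 0.25, 0.3) (array([-3.554, -2.65 , -0.691]), array([-0.043, -0.206, -0.188]))
(np.float64(0.5901342754918342), np.float64(-0.004985715504978371), np.float64(0.21867033419489854)) (array([-5.605, -4.646,  0.127]), array([-0.043, -0.206, -0.188]))
```

Emit:
send_rows --plan '[[[-0.4, -0.12, -0.2], [0, 0, -0.04], 0.6], [[-0.8, -0.24, -0.4], [0, 0, -0.08], 0.6], [[-1, -0.5, -0.5], [0, 0, -0.13], 0.6], [[-1, -0.8, -0.5], [0, 0, -0.18], 0.6]]'

```text
time: 0.5
tcp_pos: [0.283, 0.5057, 0.2822]
tool_rot: [0.002, -0.023, 1.0, 0.0]
wrist_force: [-0.4, 0.1, -0.0]
opening: 0.598
```

Run:
```python
from h import *
s=state();print(s["tcp_pos"],s["qpos"])
print(rel((.40,.40,.28),Rt(0)))
```

```text
[0.28303771 0.50565589 0.28219657] [-1.03164811  0.45887561 -0.10646901  1.55999262  0.05636477  1.12263761
  0.46589146]
(array([-1.119, -1.11 ,  0.026]), array([ 0.   ,  0.002, -0.013]))
```

Emit:
send_rows --plan '[[[-0.35, -0.35, 0], [0, 0, 0], 0.6], [[-0.7, -0.7, 0], [0, 0, 0], 0.6], [[-1, -1, 0], [0, 0, 0], 0.6]]'

```text
time: 0.8
tcp_pos: [0.3842, 0.4104, 0.2811]
tool_rot: [0.0, -0.025, 1.0, -0.001]
wrist_force: [1.1, 0.1, 0.4]
opening: 0.599
```

Emit:
send_rows --plan '[[[-0.2, -0.4, 0], [0, -0.04, 0], 0.6], [[-0.4, -0.8, 0], [0, -0.08, 0], 0.6], [[-0.5, -1, 0], [0, -0.12, 0], 0.6]]'

```text
time: 1.1
tcp_pos: [0.4401, 0.3103, 0.2811]
tool_rot: [0.127, -0.022, 0.992, 0.001]
wrist_force: [-0.3, -0.1, -0.2]
opening: 0.598
```

Run:
```python
from h import *
s=state();print(s["tcp_pos"],s["qpos"])
R=Rt(np.radians(25));z=R.as_matrix()[:,2];g=C2W(P,rod(.238,.085))
print(rel((.5,.12,.27),R),rel(g-.1*z,R))
```

```text
[0.44006193 0.31029902 0.28114654] [-0.75366947  0.30228833  0.00603712  1.84768813  0.22755899  0.81055368
  0.72398938]
(array([-0.471, -1.927,  0.243]), array([-0.006, -0.087, -0.014])) (array([-1.16 , -3.213,  0.956]), array([-0.006, -0.087, -0.014]))
```

Emit:
send_rows --plan '[[[-0.1, -0.4, 0], [0, -0.03, 0], 0.6], [[-0.2, -0.8, 0], [0, -0.06, 0], 0.6], [[-0.3, -1, 0], [0, -0.087, 0], 0.6]]'

```text
time: 1.4
tcp_pos: [0.4713, 0.2125, 0.2884]
tool_rot: [0.215, -0.022, 0.976, 0.004]
wrist_force: [1.4, 0.2, 0.8]
opening: 0.606
```

Emit:
send_rows --plan '[[[-0.1, -0.4, 0], [0, 0, 0], 0.6], [[-0.2, -0.8, 0], [0, 0, 0], 0.6], [[-0.2, -1, 0], [0, 0, 0], 0.6]]'

```text
time: 1.7
tcp_pos: [0.4955, 0.114, 0.2976]
tool_rot: [0.215, -0.022, 0.976, 0.004]
wrist_force: [-0.0, 0.0, 0.0]
opening: 0.6
```

Emit:
send_rows --plan '[[[-0.1, -0.4, 0.1], [0, 0, 0], 0.6], [[-0.2, -0.8, 0.2], [0, 0, 0], 0.6], [[-0.3, -1, 0.3], [0, 0, 0], 0.6], [[-0.3, -1, 0.3], [0, 0, 0], 0.6]]'

```text
time: 2.1
tcp_pos: [0.5403, 0.0154, 0.2817]
tool_rot: [0.214, -0.021, 0.977, 0.004]
wrist_force: [-0.5, 0.7, -0.3]
opening: 0.599
```

Run:
```python
from h import *
import cv2
s=state();print(s["tcp_pos"],s["qpos"])
R=Rt(np.radians(25));z=R.as_matrix()[:,2];g=C2W(P,rod(.238,.085))
print(rel(g-.08*z,R),rel(g+.019*z,R))
for n in("wrist","side"):
    c=calibration(n);cv2.imwrite(f"pics/{n}2.png",cv2.cvtColor(read_camera(n),cv2.COLOR_RGB2BGR))
    for th in(0,.1,.238): print(n,th,[proj(c,C2W(P,rod(th,r))).round(0) for r in(0,.085,.2)])
```

```text
[0.54025969 0.0154202  0.28166208] [-1.25185852e-01  2.21992796e-01  5.77827494e-02  2.02548245e+00
  1.95271883e-03  4.62365151e-01  1.53970610e+00]
(array([-0.181, -0.221,  0.977]), array([-0.007, -0.002, -0.014])) (array([-0.185, -0.206,  1.967]), array([-0.007, -0.002, -0.014]))
wrist 0 [array([229., 101.]), array([236., 170.]), array([242., 234.])]
wrist 0.1 [array([229., 101.]), array([236., 175.]), array([242., 246.])]
wrist 0.238 [array([229., 101.]), array([235., 181.]), array([241., 261.])]
side 0 [array([305., 223.]), array([272., 187.]), array([230., 142.])]
side 0.1 [array([305., 223.]), array([272., 186.]), array([230., 138.])]
side 0.238 [array([305., 223.]), array([273., 185.]), array([231., 133.])]
```

View pics/wrist2.png

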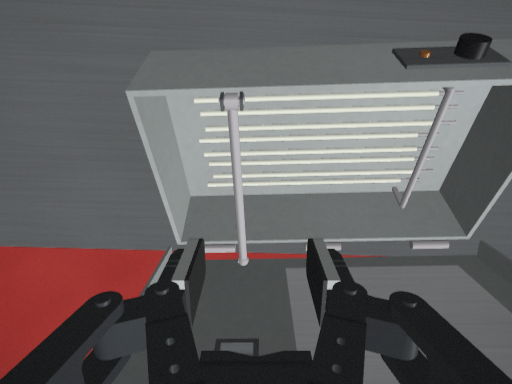

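View pics/side2.png

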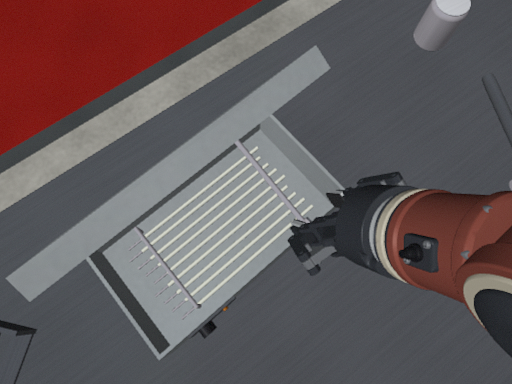

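Emit:
send_rows --plan '[[[-0.1, -0.12, 0.3], [0, 0, -0.014], 0.6], [[-0.18, -0.21, 0.6], [0, 0, -0.014], 0.6], [[-0.18, -0.21, 0.98], [0, 0, -0.014], 0.6], [[-0.18, -0.21, 0.98], [0, 0, -0.014], 0.6]]'

```text
time: 2.6
tcp_pos: [0.596, 0.0042, 0.1962]
tool_rot: [0.21, -0.04, 0.977, 0.003]
wrist_force: [-0.8, -0.6, 0.2]
opening: 0.602
```

Run:
```python
from h import *
import cv2
s=state();print(s["tcp_pos"],s["qpos"])
R=Rt(np.radians(25));z=R.as_matrix()[:,2];g=C2W(P,rod(.238,.085))
print(rel(g+.019*z,R))
cv2.imwrite("pics/wrist3.png",cv2.cvtColor(read_camera("wrist"),cv2.COLOR_RGB2BGR))
```

```text
[0.59604729 0.00424986 0.19616505] [-0.04969233  0.42486197  0.01253715  2.00519109 -0.0414303   0.28795104
  1.65103144]
(array([-0.047, -0.081,  0.958]), array([-0.004, -0.006,  0.005]))
```

View pics/wrist3.png

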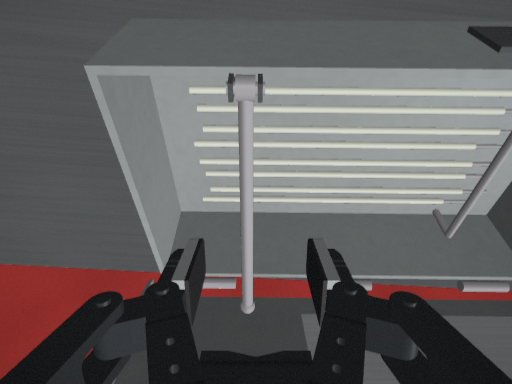

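Emit:
send_rows --plan '[[[-0.05, -0.08, 0.3], [0, 0, 0], 0.6], [[-0.05, -0.08, 0.6], [0, 0, 0], 0.6], [[-0.05, -0.08, 0.9], [0, 0, 0], 0.6], [[-0.05, -0.08, 0.96], [0, 0, 0], 0.6], [[-0.05, -0.08, 0.96], [0, 0, 0], 0.6]]'

```text
time: 3.15
tcp_pos: [0.6431, -0.0022, 0.1171]
tool_rot: [0.215, -0.04, 0.976, 0.003]
wrist_force: [-0.6, -0.2, 0.6]
opening: 0.601
```

Run:
```python
from h import *
import cv2
s=state();print(s["tcp_pos"],s["qpos"])
R=Rt(np.radians(25));z=R.as_matrix()[:,2];g=C2W(P,rod(.238,.085))
print(rel(g+.019*z,R))
cv2.imwrite("pics/wrist4.png",cv2.cvtColor(read_camera("wrist"),cv2.COLOR_RGB2BGR))
```

```text
[ 0.64313348 -0.00217616  0.11705341] [-0.01929859  0.6057965  -0.00863503  1.964671   -0.04799954  0.1379312
  1.67282073]
(array([0.051, 0.012, 0.045]), array([-0.004, -0.001,  0.004]))
```

View pics/wrist4.png

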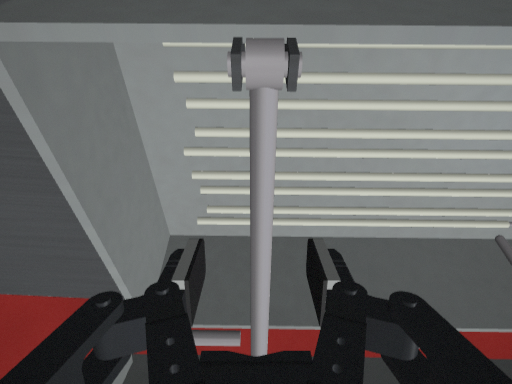

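Emit:
send_rows --plan '[[[0.04, 0.0, 0.04], [0, 0, 0], 0.3], [[0.04, 0.0, 0.04], [0, 0, 0], 0], [[0.04, 0.0, 0.04], [0, 0, 0], 0], [[0.04, 0.0, 0.04], [0, 0, 0], 0], [[0.04, 0.0, 0.04], [0, 0, 0], 0]]' --grip_force 25

```text
time: 3.7
tcp_pos: [0.6408, -0.0002, 0.1114]
tool_rot: [0.215, -0.041, 0.976, 0.004]
wrist_force: [-2.4, 4.3, 0.8]
opening: 0.103
```

Run:
```python
from h import *
s=state();print(s["tcp_pos"],s["qpos"],s["opening"],s["wrist_force"])
# current grasp in chest
R0=q2R(s["tool_rot"]);g=s["tcp_pos"]-.019*R0.as_matrix()[:,2]
c,sn=np.cos(P[2]),np.sin(P[2]);d=g[:2]-np.array(P[:2]);cx=c*d[0]+sn*d[1];cy=-sn*d[0]+c*d[1]
print(cx,cy,g[2]); dx,dz=cx+.11,g[2]-.108;r=np.hypot(dx,dz);th=np.arctan2(dz,dx);print(r,th)
for t2 in np.arange(.3,1.0,.1):
    D=C2W(P,rod(t2,r))-C2W(P,rod(th,r)); print(round(t2,2),(R0.inv().apply(D)/.1).round(2))
```

```text
[ 6.40825363e-01 -1.76443889e-04  1.11441410e-01] [-0.01788564  0.61281963 -0.01383663  1.9743609  -0.04880442  0.12179726
  1.67345898] 0.10284842584294258 [-2.35048862  4.34782749  0.77033353]
-0.02672123560518923 -0.10887014909439038 0.12868774081725304
0.08580987833139166 0.24348686957220791
0.3 [-0.01 -0.   -0.05]
0.4 [-0.01 -0.   -0.13]
0.5 [-0.01 -0.   -0.22]
0.6 [-0.  -0.  -0.3]
0.7 [ 0.02 -0.   -0.39]
0.8 [ 0.04 -0.   -0.47]
0.9 [ 0.08 -0.   -0.55]
```

Emit:
send_rows --plan '[[[0, 0, -0.04], [0, 0, 0], 0], [[-0.01, 0, -0.09], [0, 0, 0], 0], [[-0.01, 0, -0.13], [0, 0, 0], 0], [[-0.01, 0, -0.17], [0, 0, 0], 0], [[-0.01, 0, -0.22], [0, 0, 0], 0], [[0, 0, -0.26], [0, 0, 0], 0], [[0, 0, -0.3], [0, 0, 0], 0]]'

```text
time: 4.4
tcp_pos: [0.6287, -0.0011, 0.138]
tool_rot: [0.215, -0.04, 0.976, 0.004]
wrist_force: [1.9, 4.2, -6.2]
opening: 0.104
```

Emit:
send_rows --plan '[[[0.01, 0, -0.04], [0, 0, 0], 0], [[0.02, 0, -0.09], [0, 0, 0], 0], [[0.03, 0, -0.13], [0, 0, 0], 0], [[0.05, 0, -0.18], [0, 0, 0], 0], [[0.07, 0, -0.22], [0, 0, 0], 0], [[0.08, 0, -0.25], [0, 0, 0], 0]]'

```text
time: 5.0
tcp_pos: [0.6109, -0.0024, 0.1574]
tool_rot: [0.215, -0.04, 0.976, 0.004]
wrist_force: [3.4, 4.3, -6.0]
opening: 0.101
```

```bash
cat >> h.py <<'E'
def W2C(g):
    c,sn=np.cos(P[2]),np.sin(P[2]);d=np.array(g)[:2]-np.array(P[:2]);return np.array([c*d[0]+sn*d[1],-sn*d[0]+c*d[1],g[2]])
E
cat > rodchk.py <<'E'
from h import *
import cv2,sys
s=state();R0=q2R(s["tool_rot"]);g=W2C(s["tcp_pos"]-.019*R0.as_matrix()[:,2])
print(g,"r,th",np.hypot(g[0]+.11,g[2]-.108),np.arctan2(g[2]-.108,g[0]+.11),s["wrist_force"],s["qpos"])
for n in("wrist","side"):
    c=calibration(n);cv2.imwrite(f"pics/{n}{sys.argv[1]}.png",cv2.cvtColor(read_camera(n),cv2.COLOR_RGB2BGR))
    for th in(.8,.85,.908): print(n,th,[proj(c,C2W(P,rod(th,r))).round(0) for r in(0,.05,.2)])
E
python3 rodchk.py 5
```

```text
[-0.056691   -0.10886419  0.17462524] r,th 0.08532743857491734 0.8959747462827331 [ 3.37480856  4.34471363 -5.96530267] [-0.01729992  0.50342618 -0.01044911  2.01594433 -0.04833432  0.18919332
  1.67323904]
wrist 0.8 [array([254.,  94.]), array([253., 196.]), array([249., 516.])]
wrist 0.85 [array([254.,  94.]), array([253., 195.]), array([249., 538.])]
wrist 0.908 [array([254.,  94.]), array([253., 195.]), array([248., 567.])]
side 0.8 [array([305., 223.]), array([293., 203.]), array([251., 129.])]
side 0.85 [array([305., 223.]), array([294., 203.]), array([254., 130.])]
side 0.908 [array([305., 223.]), array([295., 204.]), array([259., 132.])]
```

View pics/wrist5.png

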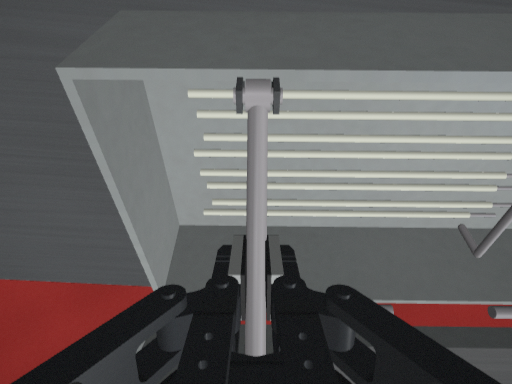

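View pics/side5.png

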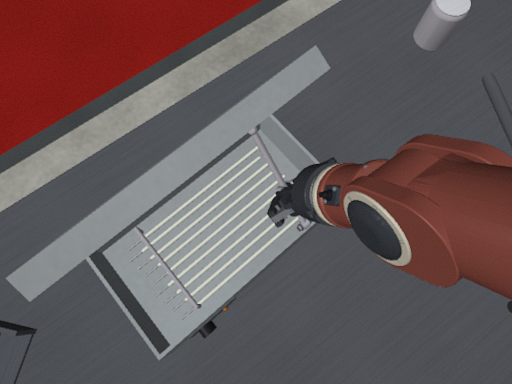

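Emit:
send_rows --plan '[[[0.01, 0, -0.02], [0, 0, 0], 0], [[0.02, 0, -0.04], [0, 0, 0], 0], [[0.03, 0, -0.05], [0, 0, 0], 0], [[0.03, 0, -0.05], [0, 0, 0], 0]]'

```text
time: 5.5
tcp_pos: [0.6065, -0.0027, 0.1608]
tool_rot: [0.215, -0.04, 0.976, 0.004]
wrist_force: [2.5, 5.3, -4.4]
opening: 0.106
```

```bash
python3 rodchk.py 6 | head -3; python3 -c "
import cv2
a=cv2.imread('pics/side6.png');cv2.imwrite('pics/side6c.png',cv2.resize(a[110:240,220:330],None,fx=4,fy=4,interpolation=cv2.INTER_CUBIC))"
```

```text
[-0.06119758 -0.10884382  0.1780581 ] r,th 0.08538040293001407 0.9623563817783026 [ 2.54008415  5.2866932  -4.35646251] [-0.01654352  0.49244408 -0.01085988  2.02475033 -0.04824883  0.19075673
  1.67359806]
wrist 0.8 [array([254.,  99.]), array([253., 197.]), array([250., 505.])]
```

View pics/side6c.png

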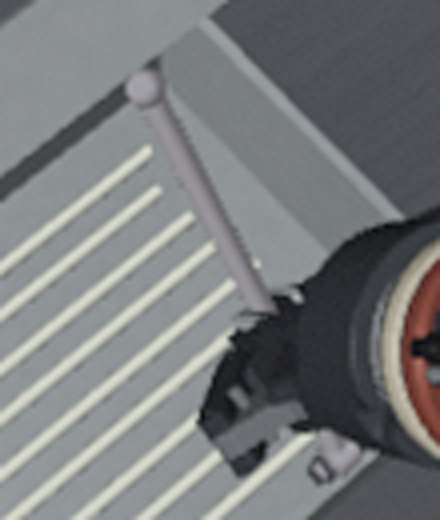

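Emit:
send_rows --plan '[[[0.015, 0, -0.02], [0, 0, 0], 0], [[0.03, 0, -0.05], [0, 0, 0], 0], [[0.04, 0, -0.06], [0, 0, 0], 0], [[0.04, 0, -0.06], [0, 0, 0], 0]]'

```text
time: 6.0
tcp_pos: [0.6023, -0.0031, 0.1638]
tool_rot: [0.216, -0.04, 0.975, 0.004]
wrist_force: [11.5, 5.7, -16.0]
opening: 0.109
```

```bash
python3 rodchk.py 7 | head -3; python3 -c "
import cv2
a=cv2.imread('pics/side7.png');cv2.imwrite('pics/side7c.png',cv2.resize(a[110:240,220:330],None,fx=4,fy=4,interpolation=cv2.INTER_CUBIC))"
```

```text
[-0.06542581 -0.10886031  0.18104247] r,th 0.08556904567808644 1.0228739271043858 [ 11.47026881   5.73670497 -15.9595357 ] [-0.01551369  0.48229114 -0.01159293  2.03450527 -0.04819991  0.18881782
  1.67407625]
wrist 0.8 [array([254., 104.]), array([253., 199.]), array([250., 496.])]
```

View pics/side7c.png

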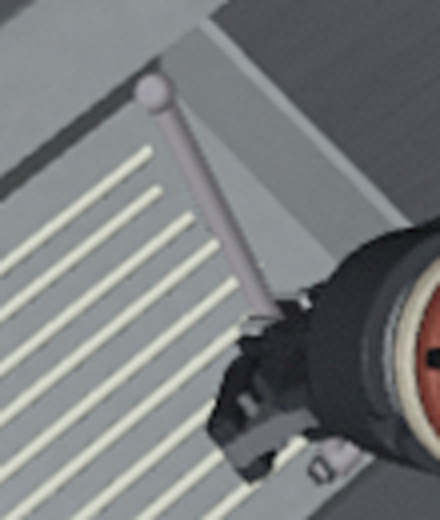

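Emit:
send_rows --plan '[[[0, 0, 0], [0, 0, 0], 0.6], [[0, 0, 0], [0, 0, 0], 0.6], [[0, 0, 0], [0, 0, 0], 0.6], [[0, 0, -0.3], [0, 0, 0], 0.6], [[0, 0, -0.7], [0, 0, 0], 0.6], [[0, 0, -1], [0, 0, 0], 0.6], [[0, 0, -1], [0, 0, 0], 0.6]]'

```text
time: 6.8
tcp_pos: [0.5591, -0.0093, 0.2603]
tool_rot: [0.219, -0.038, 0.975, 0.002]
wrist_force: [0.4, -0.9, 0.3]
opening: 0.602
```

```bash
python3 rodchk.py 8 | grep -v wrist; python3 -c "
import cv2
a=cv2.imread('pics/side8.png');cv2.imwrite('pics/side8c.png',cv2.resize(a[110:240,220:330],None,fx=4,fy=4,interpolation=cv2.INTER_CUBIC))"
```

```text
[-0.10908638 -0.11175322  0.27744565] r,th 0.16944811399240453 1.5654045587598224 [ 0.40245343 -0.88363313  0.27001168] [-0.02050793  0.27694367  0.00699885  2.02332339 -0.0407577   0.39946983
  1.66861264]
side 0.8 [array([305., 223.]), array([293., 203.]), array([251., 129.])]
side 0.85 [array([305., 223.]), array([294., 203.]), array([254., 130.])]
side 0.908 [array([305., 223.]), array([295., 204.]), array([259., 132.])]
```

View pics/side8c.png

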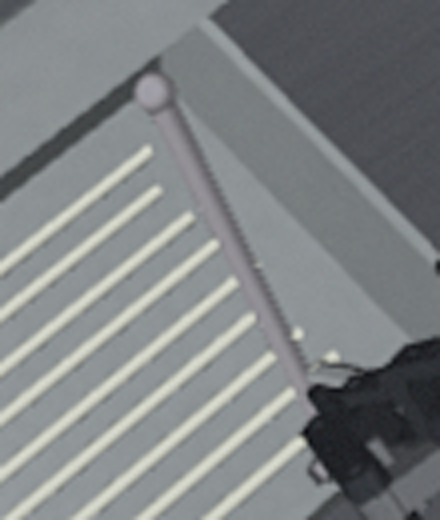

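View pics/wrist8.png

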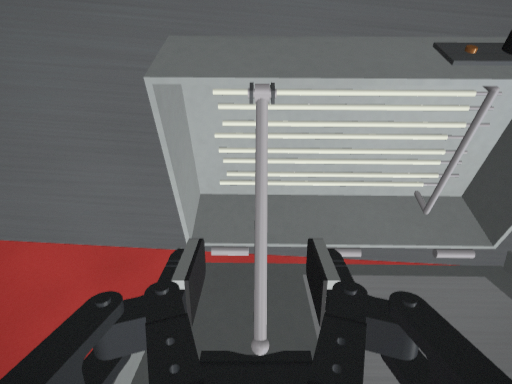

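```bash
cat > tg.py <<'E'
from h import *
R=Rt(np.radians(25));z=R.as_matrix()[:,2]
a=C2W(P,hood(1.104,.22,0,.065)); print("pre",a,"above",a-.12*z, "lip top",C2W(P,hood(1.104,.25,0,.024)))
s=state();print(s["tcp_pos"],s["qpos"])
for t in [(.53,.0,.40),(.56,.1,.44),a-.12*z,a]: print(np.round(t,3),rel(t,R,s))
E
python3 tg.py
```

```text
pre [0.73022003 0.11579091 0.33371501] above [0.67964689 0.11201114 0.44247195] lip top [0.68024498 0.11205584 0.34205432]
[ 0.55815303 -0.0088481   0.25627691] [-0.02061034  0.28263399  0.00626834  2.02571752 -0.04095753  0.3982866
  1.66868575]
[0.53 0.   0.4 ] (array([-0.358,  0.091, -1.42 ]), array([-0.005, -0.   ,  0.003]))
[0.56 0.1  0.44] (array([-0.872,  1.061, -1.636]), array([-0.005, -0.   ,  0.003]))
[0.68  0.112 0.442] (array([-1.973,  1.089, -1.152]), array([-0.005, -0.   ,  0.003]))
[0.73  0.116 0.334] (array([-1.974,  1.103,  0.048]), array([-0.005, -0.   ,  0.003]))
```

Emit:
send_rows --plan '[[[0, 0.1, -0.4], [0, 0, 0], 0.6], [[-0.1, 0.3, -0.8], [0, 0, 0], 0.6], [[-0.3, 0.6, -1], [0, 0, 0], 0.3], [[-0.4, 0.9, -1], [0, 0, 0], 0]]'

```text
time: 7.3
tcp_pos: [0.5474, 0.0829, 0.3652]
tool_rot: [0.218, -0.038, 0.975, 0.003]
wrist_force: [0.7, 0.4, -0.5]
opening: 0.27
```

```bash
python3 tg.py
```

```text
pre [0.73022003 0.11579091 0.33371501] above [0.67964689 0.11201114 0.44247195] lip top [0.68024498 0.11205584 0.34205432]
[0.54744455 0.08292876 0.3651699 ] [-0.25277998  0.15690701  0.02392901  1.8498999   0.11213049  0.70393638
  1.34859136]
[0.53 0.   0.4 ] (array([ 0.069, -0.818, -0.407]), array([-0.005,  0.002,  0.002]))
[0.56 0.1  0.44] (array([-0.444,  0.152, -0.62 ]), array([-0.005,  0.002,  0.002]))
[0.68  0.112 0.442] (array([-1.543,  0.182, -0.13 ]), array([-0.005,  0.002,  0.002]))
[0.73  0.116 0.334] (array([-1.538,  0.195,  1.07 ]), array([-0.005,  0.002,  0.002]))
```

Emit:
send_rows --plan '[[[-0.1, 0.1, -0.4], [0, 0, 0], 0], [[-0.4, 0.15, -0.6], [0, 0, 0], 0], [[-0.7, 0.18, -0.6], [0, 0, 0], 0], [[-1, 0.18, -0.5], [0, 0, 0], 0], [[-1, 0.18, -0.5], [0, 0, 0], 0]]'

```text
time: 7.8
tcp_pos: [0.6166, 0.1066, 0.4463]
tool_rot: [0.214, -0.038, 0.976, 0.002]
wrist_force: [-0.1, 0.3, -1.6]
opening: -0.001
```

```bash
python3 tg.py; python3 rodchk.py 9 >/dev/null
```

```text
pre [0.73022003 0.11579091 0.33371501] above [0.67964689 0.11201114 0.44247195] lip top [0.68024498 0.11205584 0.34205432]
[0.61662562 0.10662018 0.44630505] [-0.26315114  0.24249301  0.02198273  1.50542314  0.09235698  0.97185418
  1.37082895]
[0.53 0.   0.4 ] (array([ 1.057, -0.991,  0.038]), array([-0.006, -0.003,  0.003]))
[0.56 0.1  0.44] (array([ 0.544, -0.022, -0.18 ]), array([-0.006, -0.003,  0.003]))
[0.68  0.112 0.442] (array([-0.559,  0.007,  0.299]), array([-0.006, -0.003,  0.003]))
[0.73  0.116 0.334] (array([-0.565,  0.02 ,  1.499]), array([-0.006, -0.003,  0.003]))
```

View pics/wrist9.png

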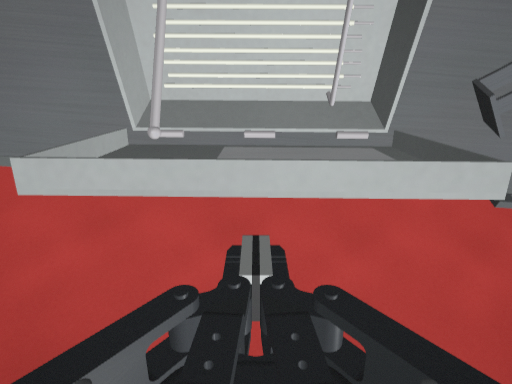

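Emit:
send_rows --plan '[[[-0.3, 0, 0], [0, 0, 0], 0], [[-0.6, 0, 0.1], [0, 0, 0], 0], [[-0.6, 0, 0.4], [0, 0, 0], 0], [[-0.6, 0, 0.7], [0, 0, 0], 0], [[-0.6, 0, 1], [0, 0, 0], 0], [[-0.6, 0, 1], [0, 0, 0], 0]]'

```text
time: 8.5
tcp_pos: [0.7075, 0.1126, 0.3759]
tool_rot: [0.209, -0.039, 0.977, 0.001]
wrist_force: [-0.9, 1.0, -1.1]
opening: -0.003
```

```bash
python3 tg.py|tail -1; python3 rodchk.py 10 >/dev/null; python3 -c "
import sys;sys.path.insert(0,'.')
from h import *;import cv2
cv2.imwrite('pics/scene10.png',cv2.cvtColor(read_camera('scene'),cv2.COLOR_RGB2BGR))"
```

```text
[0.73  0.116 0.334] (array([-0.037,  0.021,  0.478]), array([-0.006, -0.008,  0.004]))
```

View pics/wrist10.png

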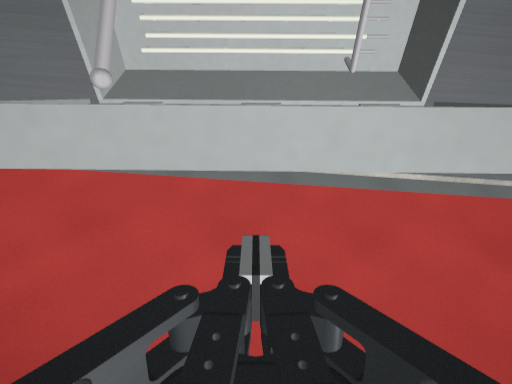

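View pics/scene10.png

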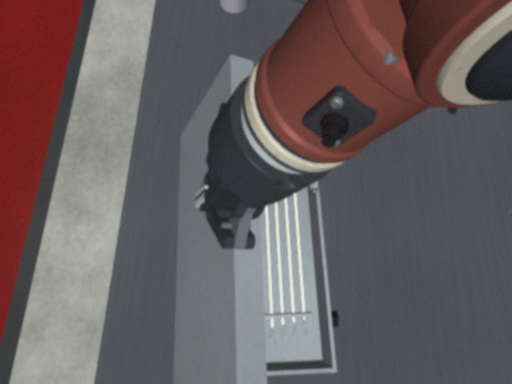

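Emit:
send_rows --plan '[[[-0.04, 0, 0.2], [0, 0, 0], 0], [[-0.04, 0, 0.4], [0, 0, 0], 0], [[-0.04, 0, 0.48], [0, 0, 0], 0], [[-0.04, 0, 0.48], [0, 0, 0], 0]]'

```text
time: 9.05
tcp_pos: [0.7334, 0.1145, 0.3396]
tool_rot: [0.214, -0.039, 0.976, 0.002]
wrist_force: [-0.2, 0.2, 0.1]
opening: 0.002
```

```bash
cat > hc.py <<'E'
from h import *
s=state();R0=q2R(s["tool_rot"])
h0=C2W(P,(.12,0,.108)); g=W2C(s["tcp_pos"])
dx,dz=.12-g[0],g[2]-.108
r=np.hypot(dx,dz);a=np.arctan2(dz,dx)
th=a+0; off=.024+.0
print("tcp",s["tcp_pos"],"F",s["wrist_force"],"polar r",r,"ang",a)
for e in(.030,.034,.038): print("hood th if offset",e,a-np.arcsin(e/r))
for d in np.arange(.03,.31,.03):
    q=np.array([.12-r*np.cos(a-d),g[1],.108+r*np.sin(a-d)])
    print(round(d,2),(R0.inv().apply(C2W(P,q)-s["tcp_pos"])/.1).round(2))
E
python3 hc.py
```

```text
tcp [0.73341332 0.11452951 0.33962898] F [-0.21981635  0.20324022  0.07527362] polar r 0.2347042905013583 ang 1.4087370094420728
hood th if offset 0.03 1.2805659532882372
hood th if offset 0.034 1.2633623594940837
hood th if offset 0.038 1.246115319468095
0.03 [ 0.07  0.   -0.02]
0.06 [ 0.14  0.   -0.03]
0.09 [ 0.21  0.   -0.05]
0.12 [ 0.28  0.   -0.06]
0.15 [ 0.35  0.   -0.07]
0.18 [ 0.42  0.   -0.07]
0.21 [ 0.49  0.   -0.08]
0.24 [ 0.56  0.   -0.08]
0.27 [ 0.63  0.   -0.08]
0.3 [ 0.7   0.   -0.08]
```

Emit:
send_rows --plan '[[[0.1, 0, 0.08], [0, 0, 0], 0], [[0.2, 0, 0.07], [0, 0, 0], 0], [[0.27, 0, 0.06], [0, 0, 0], 0], [[0.32, 0, 0.05], [0, 0, 0], 0], [[0.37, 0, 0.04], [0, 0, 0], 0], [[0.42, 0, 0.04], [0, 0, 0], 0]]'

```text
time: 9.65
tcp_pos: [0.6987, 0.1118, 0.3222]
tool_rot: [0.218, -0.039, 0.975, 0.003]
wrist_force: [1.9, 1.0, 2.9]
opening: 0.003
```

```bash
python3 hc.py
```

```text
tcp [0.69870543 0.11182703 0.32220155] F [1.94802458 0.95394397 2.88537624] polar r 0.22619692909398617 ang 1.2436689454751182
hood th if offset 0.03 1.1106492164399377
hood th if offset 0.034 1.0927855992123847
hood th if offset 0.038 1.0748733262285448
0.03 [ 0.07  0.   -0.01]
0.06 [ 0.14  0.   -0.01]
0.09 [ 0.2   0.   -0.01]
0.12 [ 0.27  0.   -0.01]
0.15 [ 0.34  0.   -0.01]
0.18 [ 0.41  0.   -0.01]
0.21 [ 0.47  0.   -0.  ]
0.24 [0.54 0.   0.  ]
0.27 [0.61 0.   0.01]
0.3 [0.68 0.01 0.03]
```

Emit:
send_rows --plan '[[[0.05, 0, 0], [0, 0, 0], 0], [[0.1, 0, 0], [0, 0, 0], 0], [[0.15, 0, -0.01], [0, 0, 0], 0], [[0.2, 0, -0.01], [0, 0, 0], 0], [[0.25, 0, -0.01], [0, 0, 0], 0], [[0.28, 0, -0.01], [0, 0, 0], 0]]'

```text
time: 10.25
tcp_pos: [0.6707, 0.1096, 0.3084]
tool_rot: [0.214, -0.039, 0.976, 0.002]
wrist_force: [1.4, 0.4, -0.1]
opening: 0.004
```

```bash
python3 hc.py|head -4
```

```text
tcp [0.67067943 0.1095998  0.30836789] F [ 1.44486682  0.39345398 -0.09118854] polar r 0.22429275581818886 ang 1.1047057417333184
hood th if offset 0.03 0.9705499232760171
hood th if offset 0.034 0.952531507447326
hood th if offset 0.038 0.934463156350963
```

```bash
python3 rodchk.py 11 >/dev/null; python3 -c "
import sys;sys.path.insert(0,'.')
from h import *
c=calibration('side');cw=calibration('wrist')
for th in (.9,.92,.94,.96,1.0,1.1):print(th,[proj(c,C2W(P,hood(th,.25,y,zz))).round(1) for y in(-.218,.218) for zz in (.024,-.01)],[proj(cw,C2W(P,hood(th,.25,0.,zz))).round(1) for zz in (.024,-.01)])"
```

```text
0.9 [array([337.8,  79.8]), array([348.5, 102.4]), array([ 42.1, 313.8]), array([ 65.7, 332.8])] [array([258.9, 221.4]), array([259.8, 138.2])]
0.92 [array([335.9,  76.3]), array([347. ,  99.1]), array([ 38.6, 310.6]), array([ 62.3, 330.2])] [array([258.7, 233. ]), array([259.6, 150.7])]
0.94 [array([334. ,  72.9]), array([345.5,  95.9]), array([ 35. , 307.4]), array([ 58.9, 327.4])] [array([258.6, 244.3]), array([259.5, 163.1])]
0.96 [array([332. ,  69.5]), array([343.9,  92.6]), array([ 31.4, 304.1]), array([ 55.5, 324.7])] [array([258.5, 255.4]), array([259.4, 175.4])]
1.0 [array([327.9,  62.6]), array([340.6,  85.9]), array([ 24.3, 297.3]), array([ 48.6, 318.8])] [array([258.2, 276.6]), array([259.1, 199.7])]
1.1 [array([316.7,  45.5]), array([331.2,  68.9]), array([  6.6, 279.4]), array([ 30.9, 303. ])] [array([257.7, 323.4]), array([258.5, 256.7])]
```

View pics/wrist11.png

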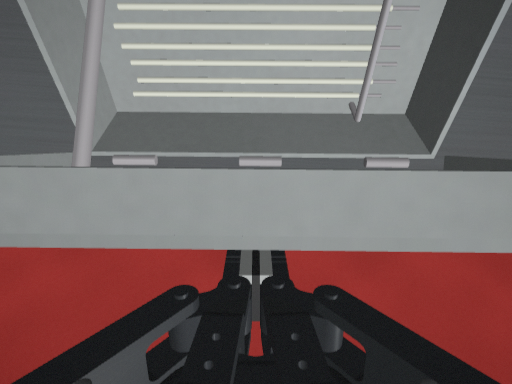

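View pics/side11.png

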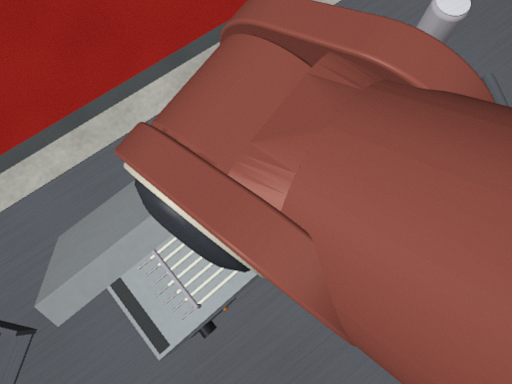

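Emit:
send_rows --plan '[[[0.03, 0, 0], [0, 0, 0], 0], [[0.06, 0, 0], [0, 0, 0], 0], [[0.08, 0, 0], [0, 0, 0], 0], [[0.08, 0, 0], [0, 0, 0], 0]]'

```text
time: 10.75
tcp_pos: [0.6639, 0.1086, 0.3057]
tool_rot: [0.215, -0.039, 0.976, 0.002]
wrist_force: [1.7, 0.2, -0.9]
opening: -0.002
```

```bash
python3 hc.py|head -4;  cat > wl.py <<'E'
from h import *
import cv2,sys
cw=calibration('wrist');cv2.imwrite(f"pics/wrist{sys.argv[1]}.png",cv2.cvtColor(read_camera("wrist"),cv2.COLOR_RGB2BGR))
for th in (.9,.91,.92,.93,.94,.96):print(th,[proj(cw,C2W(P,hood(th,.25,0.,zz))).round(1) for zz in (.024,-.01)])
E
python3 wl.py 12
```

```text
tcp [0.66386655 0.1086452  0.30565641] F [ 1.70984557  0.18570741 -0.86972625] polar r 0.22507573565131317 ang 1.072038340132108
hood th if offset 0.03 0.9383520200684232
hood th if offset 0.034 0.9203975830048948
hood th if offset 0.038 0.9023937421963821
0.9 [array([259.3, 236.3]), array([260.2, 155.1])]
0.91 [array([259.3, 241.9]), array([260.1, 161.2])]
0.92 [array([259.2, 247.5]), array([260.1, 167.3])]
0.93 [array([259.1, 253. ]), array([260. , 173.3])]
0.94 [array([259.1, 258.5]), array([259.9, 179.4])]
0.96 [array([258.9, 269.2]), array([259.8, 191.4])]
```

View pics/wrist12.png

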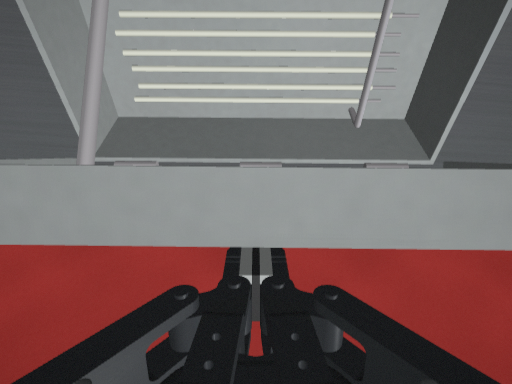

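Emit:
send_rows --plan '[[[0.02, 0, 0], [0, 0, 0], 0], [[0.03, 0, 0], [0, 0, 0], 0], [[0.03, 0, 0], [0, 0, 0], 0]]'

```text
time: 11.1
tcp_pos: [0.6631, 0.1086, 0.3058]
tool_rot: [0.217, -0.039, 0.975, 0.002]
wrist_force: [5.2, -0.8, -0.3]
opening: -0.004
```

```bash
python3 hc.py|head -4; python3 wl.py 13
```

```text
tcp [0.66306662 0.10856672 0.30581903] F [ 5.19734515 -0.83818645 -0.33102707] polar r 0.2256037905344111 ang 1.0692552543228022
hood th if offset 0.03 0.9358837152798727
hood th if offset 0.034 0.9179721680798754
hood th if offset 0.038 0.9000115713262076
0.9 [array([259.2, 237.5]), array([260.1, 156.7])]
0.91 [array([259.2, 243.1]), array([260. , 162.8])]
0.92 [array([259.1, 248.7]), array([260. , 168.9])]
0.93 [array([259.1, 254.2]), array([259.9, 174.9])]
0.94 [array([259. , 259.6]), array([259.8, 180.9])]
0.96 [array([258.9, 270.2]), array([259.7, 192.9])]
```

View pics/wrist13.png

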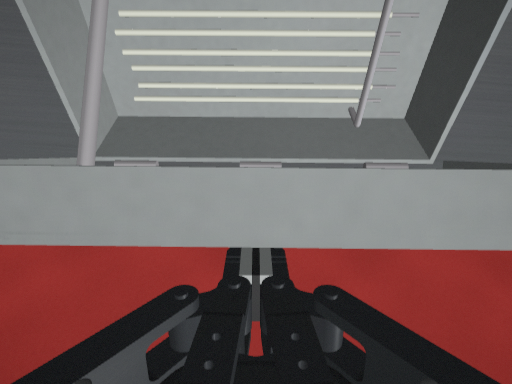

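Emit:
send_rows --plan '[[[0.02, 0, 0], [0, 0, 0], 0], [[0.04, 0, 0], [0, 0, 0], 0], [[0.05, 0, 0], [0, 0, 0], 0], [[0.05, 0, 0], [0, 0, 0], 0]]'

```text
time: 11.55
tcp_pos: [0.662, 0.1086, 0.3064]
tool_rot: [0.222, -0.039, 0.974, 0.003]
wrist_force: [9.9, 0.0, -0.4]
opening: 0.001
```

```bash
python3 hc.py|head -4
```

```text
tcp [0.66203796 0.10858428 0.30641437] F [ 9.94642526  0.04553258 -0.35424879] polar r 0.22661918250095872 ang 1.0665543030348799
hood th if offset 0.03 0.9337838941879535
hood th if offset 0.034 0.9159542405847462
hood th if offset 0.038 0.8980762089886966
```

Emit:
send_rows --plan '[[[0.03, 0, 0.02], [0, 0, 0], 0], [[0.05, 0, 0.02], [0, 0, 0], 0], [[0.05, 0, 0.02], [0, 0, 0], 0]]'

```text
time: 11.85
tcp_pos: [0.6618, 0.1086, 0.3062]
tool_rot: [0.227, -0.039, 0.973, 0.004]
wrist_force: [14.6, -0.0, 4.9]
opening: -0.0
```

```bash
python3 hc.py|head -4; python3 wl.py 14
```

```text
tcp [0.66178257 0.10856274 0.30623712] F [14.62875975 -0.02111448  4.93106931] polar r 0.22658802305021739 ang 1.065186049209849
hood th if offset 0.03 0.9323972742551212
hood th if offset 0.034 0.914565118823947
hood th if offset 0.038 0.8966845649756344
0.9 [array([259.2, 239.9]), array([260. , 159.8])]
0.91 [array([259.1, 245.4]), array([259.9, 165.9])]
0.92 [array([259.1, 250.9]), array([259.8, 171.9])]
0.93 [array([259. , 256.2]), array([259.8, 177.9])]
0.94 [array([259. , 261.6]), array([259.7, 183.9])]
0.96 [array([258.8, 272. ]), array([259.6, 195.8])]
```

View pics/wrist14.png

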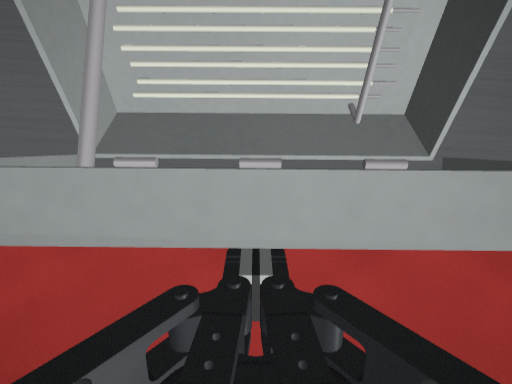

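Emit:
send_rows --plan '[[[-0.1, 0, 0], [0, 0, 0], 0], [[-0.3, 0, 0], [0, 0, 0], 0], [[-0.5, 0, 0], [0, 0, 0], 0], [[-0.5, 0, -0.3], [0, 0, 0], 0], [[-0.5, 0, -0.7], [0, 0, 0], 0], [[-0.5, 0, -1], [0, 0, 0], 0], [[-0.5, 0, -1], [0, 0, 0], 0]]'

```text
time: 12.6
tcp_pos: [0.6564, 0.11, 0.4158]
tool_rot: [0.218, -0.039, 0.975, 0.003]
wrist_force: [0.3, -0.8, 0.3]
opening: -0.002
```

Emit:
send_rows --plan '[[[0.2, 0, -0.4], [0, 0, 0], 0], [[0.5, 0, -0.5], [0, 0, 0], 0], [[0.8, 0.3, -0.5], [0, 0, 0], 0], [[1, 0.6, -0.5], [0, 0, 0], 0], [[1, 1, -0.5], [0, 0, 0], 0], [[1, 1, -0.5], [0, 0, 0], 0]]'

```text
time: 13.2
tcp_pos: [0.5341, 0.208, 0.4101]
tool_rot: [0.212, -0.045, 0.976, 0.004]
wrist_force: [0.6, 0.2, 0.2]
opening: -0.002
```

Run:
```python
from h import *
import cv2
s=state();print(s["tcp_pos"],s["wrist_force"],s["qpos"])
for n in("wrist","side","scene"):
    c=calibration(n);cv2.imwrite(f"pics/{n}20.png",cv2.cvtColor(read_camera(n),cv2.COLOR_RGB2BGR))
    for th in(.9,.92,.94): print(n,th,[proj(c,C2W(P,hood(th,.25,y,zz))).round(1) for y in(-.218,.218) for zz in (.024,-.01)])
    print(n,"rod",[proj(c,C2W(P,rod(.908,r))).round(1) for r in(0,.1,.2)])
```

```text
[0.53407681 0.20797827 0.41012266] [0.57235103 0.18867125 0.23189406] [-0.48177425  0.17784065 -0.02714179  1.68942781  0.23557432  0.89661514
  1.04239115]
wrist 0.9 [array([-96.6, 221.7]), array([-99.4, 185.1]), array([374.2, 229.8]), array([376. , 193.4])]
wrist 0.92 [array([-95.5, 226.9]), array([-99.2, 190.5]), array([373.7, 235. ]), array([375.8, 198.9])]
wrist 0.94 [array([-94.4, 232.1]), array([-98.8, 196. ]), array([373.2, 240.1]), array([375.6, 204.3])]
wrist rod [array([78.4, 39.5]), array([ 69.6, 118.5]), array([ 60.1, 204.3])]
side 0.9 [array([337.8,  79.8]), array([348.5, 102.4]), array([ 42.1, 313.8]), array([ 65.7, 332.8])]
side 0.92 [array([335.9,  76.3]), array([347. ,  99.1]), array([ 38.6, 310.6]), array([ 62.3, 330.2])]
side 0.94 [array([334. ,  72.9]), array([345.5,  95.9]), array([ 35. , 307.4]), array([ 58.9, 327.4])]
side rod [array([304.7, 223.1]), array([284.2, 182.7]), array([258.6, 132.4])]
scene 0.9 [array([265. ,  64.9]), array([282.8,  74. ]), array([284.8, 423.6]), array([307.8, 416. ])]
scene 0.92 [array([262. ,  63.8]), array([280.3,  72.7]), array([280.8, 424.7]), array([304.7, 417.1])]
scene 0.94 [array([258.9,  62.6]), array([277.8,  71.3]), array([276.7, 425.7]), array([301.4, 418.2])]
scene rod [array([313.9, 185.2]), array([284.9, 170.9]), array([247. , 152.2])]
```

View pics/side20.png

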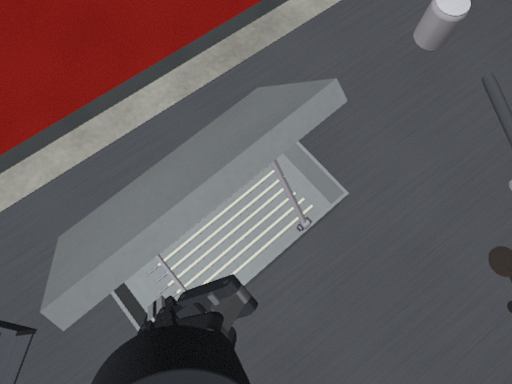

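View pics/wrist20.png

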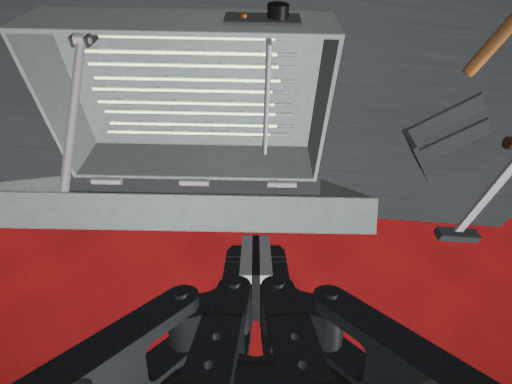

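View pics/scene20.png

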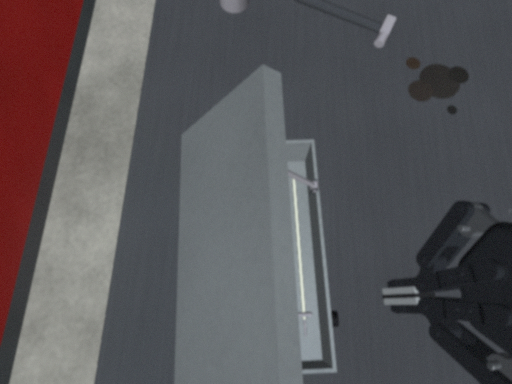

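```bash
python3 -c "
from rig import *
print(sign_off(),state()['time'])"
```

```text
the job is handed in; nothing more can be done
the job is handed in; nothing more can be done
```

I swung the prop rod up to its stop and pressed the hood down onto it. The hood now rests on the rod at about 0.92, and I handed the job in after about 13.4 s.

- **Rod:** I gripped it about 85 mm from its pivot and raised it from about 0.24. At the stop the force rose from about 7 N to about 20 N. After I let go, the camera still showed the ball where it should be at 0.908. The angle worked out from the gripper's position read higher, 1.02. I trusted the camera and the jump in force, because the grip was being pushed past the stop by then.
- **Hood:** I pressed with the shut fingers on the outer sheet just behind the front lip, not on the lip's outer face, because a push there passes almost through the hinge. The hood came down from 1.10. At about 0.92 it stopped moving while the push rose from about 2 N to 15 N, so I took it as seated.
- **Last checks:** With the arm well clear and no force on the wrist, the hood's edges in the three cameras gave 0.91 to 0.92, so it did not spring back. The rod could be seen running up to the socket. The ball inside the socket is hidden, so the full seating is judged from the angle and the force, not seen directly.

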